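# Seat the reservoir bottle and draw out the dosing boom

## Robot

A 7-joint arm with a two-finger parallel gripper is mounted at the origin on a cart in front of the work surface, level with it; the furniture and walls round the work are solid. World frame = base frame: x ahead of the robot, y to its left, z up, the work surface at z = 0. Lengths are in mm, angles in rad, forces in N, time in s.
With the tool pointing down it reaches from about 425 to 875 mm from the base axis. Payload 8.4 kg.
Tool frame: the origin (TCP) lies between the finger pads, 19 mm behind the fingertips; this is the grasp point; z points along the fingers, y is the line along which they close (so a half turn about z gives the same grasp; the last joint's range is limited). The gripper opens to 85 mm and grips with 20 to 120 N. Pads are 22 mm wide; open, the fingers measure 114 mm over their backs; the gripper's body (76 mm by 85 mm) begins 54 mm behind the grasp point. The pads swing forward as they close: fully open they stand 13 mm farther back than shut.
Start: joints at [1.036, 0.333, 0.04, 1.465, -0.013, 1.343, -0.059], TCP at [274.363, -589.228, 250.008] pointing down, gripper open.
Joint ranges: [-2.58, 2.58], [-0.38, 2.09], [-1.3, 1.39], [0.25, 2.4], [-1.5, 4.64], [0.08, 2.09], [-2.65, 2.65]. Speed limits (rad/s): [2.22, 2.22, 2.79, 2.79, 3.14, 3.14, 3.14].

## Interface

Orientations are given as a unit quaternion [x, y, z, w].
In Python, from workcell import r gives the robot as it stands. The module is installed in compiled form; this text tells all that it offers.
- The arm moves only by the shell command python3 -m creep 'ROWS' [OPENING] [FORCE]. ROWS is JSON, a list that holds one entry, the list of rows, each a list of 4 numbers: the shift along the tool's x, y, z in mm, then the turn about the tool's z in rad. In form: [[[dx, dy, dz, roll], ...]]. A call has 1 to 10 rows; each row is the pose to reach, as a shift and turn from the pose commanded when the call began, along the tool's axes at that moment; what a row does not reach only later rows make up. A row lasts 1/10 s, in which the tool goes at most 50 mm and 8.59 degrees, less where a joint would pass 70% of its speed; a pose out of reach is approached as far as the arm can. A call with a gripper value outside its range is refused whole. OPENING is the opening, from -1 (shut) to 1 (fully open), set as the call begins (- or left out, the last holds). The fingers move at their own pace and stop on an object; FORCE is the grip in N (left out, the last holds). Time passes only in rows, so rows that repeat a pose let the fingers close. It gives the time, the measured TCP pose, the force, the opening and the grip force at its end, in the units of the state.
- r.get_state(): the state, without advancing time (a new reading comes with each control period).
- r.camera(name): name is "side" or "top"; returns a dict with "img" (400x640x3 uint8, red, green, blue), "camera_matrix" (3x3 intrinsics, pixels), "k1" (the pictures are not rectified: a ray, as slopes to the right and down, at radius r is drawn at 1 + k1 r^2 times it, then the intrinsics apply), "rvec" (rotation vector, rad) and "tvec" (3), from world to camera coordinates, as OpenCV has them. Camera axes: x right, y down, z forward; pixel columns grow to the right and rows downward; lengths in mm; the calibration is good to about 2 mm. A picture is of the moment at which its call begins. There is no depth.
- r.finish_job(): hands the job in; it is judged then, once.
Trained networks look in the newest picture that a camera, given by its name, has taken for a name from the list of things; names that differ only in an ending like _2 or _b are one class to them, and where a whole thing is asked for, a point or a joint stands for the part that bears it (a point fixed in the world has none). Each returns a list of dicts, best first, with "confidence" (0 to 1); they miss things now and then, are a little off and sometimes report something else, mostly with a low value. They report only what shows in the picture. A call takes as long as a camera call.
- r.masks_of(camera, thing): "region" (400x640 bool, what is visible of it) and "bbox" ([left, top, width, height] in pixels, round what is visible of it).
The state is a dict: "clock": time; "q": joint angles; "qd": joint speeds; "effort": joint torques, N m; "position": TCP position; "tool_rot": TCP orientation; "wrist_force": force on the tool from outside, world axes, zero at the start; "ft_torque": the same for the moment, N m; "opening": opening from 0.0 (shut) to 1.0 (fully open); "finger_force": force on a finger pad.
Only numpy, scipy, OpenCV 4.12 (cv2) and the standard library are available. Lean on these libraries where they do the work, as an engineer would, in place of code of your own. Each camera call takes 0.05 s, during which the arm holds its last target. There are 200 camera calls.

## Task

Get the dosing stand ready: first set the brown screw-cap bottle that stands by itself beside the stand, on the near part of the bench, upright on the stand's round seat, wholly on it and without dropping or tipping it, and let it go. Then press the lock button on top of the stand fully down, take the boom by its upright grip and draw it out until its pointer lines up with the line on the index clip of the scale. A spring pulls the boom back, so finish while still gripping it and holding it steady at that mark; do not shift the index clip or the other things on the bench.

Things in the scene. Friction and masses are not known exactly. Their poses are not given: they have to be found in the camera images.
- amber_bottle: brown screw-cap bottle standing by itself on the near part of the bench (not the similar one at the back right), loose, upright, 0.14 kg: body 51 mm in diameter up to about 50 mm, then a shoulder, then a pale cap 29 mm in diameter from 65 to 97 mm. Origin at the centre of its underside, z up. Grasp the cap from above, TCP about 80 mm above its underside
- stand: fixed grey and metal dosing stand. Origin on the bench under its housing; the boom comes out along its -y, the round seat lies on its -x side (roughly towards the robot). Housing: block 60 mm in x, 270 mm in y (y = -130 to +140 mm), top 60 mm above the bench, with a slot and a white scale (x = -18 mm, black ticks every 5 mm) along the top
- seat (a point): centre of the flat top of the stand's round aluminium seat, 90 mm in diameter, 14 mm above the bench (110 mm from the housing's middle line)
- lock_button (a joint): lock button, m pressed down: 0 = up, locked; 0.006 = fully down, released. It takes about 3 N and stays down by itself once pressed. While it is up a pin blocks the boom
- lock_button_top (a point): centre of the top face of the round lock button, 24 mm in diameter, 73 mm above the bench when up; on the housing 80 mm behind the boom grip's home place; pressed straight down
- boom (a joint): how far the telescoping boom is drawn out, m: 0 = home, 0.12 = end stop. It slides along the stand's -y axis only; a return spring pulls it home with 2 N at home rising to 4.5 N
- boom_grip (a point): upright black grip of the boom: round post about 22 mm in diameter standing on the slide, clear all round. This point is the centre of its foot, 66 mm above the bench; its top is 46 mm higher; grasp it from above, TCP 26 to 30 mm above the point, the fingers closing along any level direction. It moves with the boom
- pointer_tip (a point): tip of the thin pointer at the foot of the boom grip, on the side of the seat: 25 mm from the grip's axis along the stand's -x, 68 mm above the bench
- index (a joint): place of the index clip along the scale, m, in the same measure as the boom: the pointer is at the clip's line when joint boom equals joint index. Stiff, not to be moved
- index_mark (a point): middle of the line on the index clip, a small dark clip 10 mm long on the housing's edge beside the scale; its top is 65 mm above the bench. The boom's pointer passes just above it
- buffer_bottle: bystander: larger screw-cap bottle, 60 mm in diameter, 126 mm tall, origin under its centre; leave it
- petri_small: bystander: small petri dish, 58 mm in diameter, 12 mm tall, origin under its centre; leave it
- counter: bystander: hand tally counter, 46x52x36 mm, origin under its centre; leave it

How it is judged:
By the outcome, as a careful person would: the job done as asked, in the order asked, and still so for the second after the job is handed in, while the arm keeps its last pose, push and grip.
It also fails if it takes over 48 s, if anything falls off the work surface, if the arm or the gripper's body presses on something with over 40 N, if the wrist force passes 120 N, or if a joint passes its speed limit or range.

## Working session

There is one attempt and no reset: what is moved stays moved. The work goes in short steps, Python scripts to look and compute and a shell command to move; the robot and the scene stay as the last step left them, time stands still between calls to the robot, and variables do not carry over. Pictures are saved under pics/ and viewed, at most 10 in all, crops included, and the job is handed in when it is done.

```bash
mkdir -p pics; cat > h.py <<'E'
import numpy as np, cv2
from scipy.spatial.transform import Rotation as R
from scipy.optimize import least_squares
from workcell import r
def cam(n):
    c=r.camera(n); c['K']=np.array(c['camera_matrix'],float); c['M']=cv2.Rodrigues(np.array(c['rvec'],float))[0]; c['t']=np.array(c['tvec'],float).ravel(); return c
def ray(c,px):
    u=(np.array(px,float)-[c['K'][0,2],c['K'][1,2]])/[c['K'][0,0],c['K'][1,1]]
    s=u.copy()
    for _ in range(30): s=u/(1+c['k1']*(s@s))
    d=c['M'].T@np.array([s[0],s[1],1]); return -c['M'].T@c['t'],d/np.linalg.norm(d)
def proj(c,P):
    p=c['M']@np.array(P,float)+c['t']; s=p[:2]/p[2]; s=s*(1+c['k1']*(s@s))
    return s*[c['K'][0,0],c['K'][1,1]]+[c['K'][0,2],c['K'][1,2]]
def at_z(c,px,z):
    o,d=ray(c,px); return o+d*(z-o[2])/d[2]
def tri(c1,p1,c2,p2):
    o1,d1=ray(c1,p1);o2,d2=ray(c2,p2)
    A=np.stack([d1,-d2],1); s=np.linalg.lstsq(A,o2-o1,rcond=None)[0]
    a=o1+s[0]*d1;b=o2+s[1]*d2; return (a+b)/2,np.linalg.norm(a-b)
E
python3 - <<'E'
from h import *
np.set_printoptions(precision=1,suppress=True)
for n in ['side','top']:
    c=cam(n); cv2.imwrite(f'pics/{n}0.png',c['img'][:,:,::-1]); print(n,-c['M'].T@c['t'],c['M'][2],c['k1'],c['K'][0,0])
    for th in ['amber_bottle','stand','seat','lock_button','boom','boom_grip','index','index_mark','lock_button_top','buffer_bottle','petri_small','counter']:
        try:
            for m in r.masks_of(n,th)[:2]:
                ys,xs=np.nonzero(m['region']); print(th,round(m['confidence'],2),m['bbox'],xs.mean().round(1),ys.mean().round(1))
        except Exception as e: print(th,e)
print(r.get_state())
E
```

```text
side [391.5 532.8 411.8] [ 0.2 -0.9 -0.4] -0.06047230907703292 405.4153600304582
amber_bottle 0.95 [364.3, 169.9, 18.1, 42.0] 375.2 190.9
amber_bottle 0.64 [266.0, 182.7, 88.3, 87.6] 299.7 228.9
stand 0.85 [268.0, 184.8, 82.4, 87.0] 299.6 228.9
seat 0.78 [265.6, 183.0, 88.3, 88.7] 299.3 229.2
boom 0.74 [275.7, 184.7, 30.3, 30.5] 280.6 203.0
boom 0.22 [366.3, 170.0, 19.3, 37.6] 375.2 191.0
boom_grip 0.5 [271.8, 187.5, 33.7, 31.1] 279.6 203.1
petri_small 0.73 [397.2, 219.2, 23.3, 8.8] 408.3 221.7
counter 0.56 [383.2, 177.2, 10.6, 17.9] 388.2 185.6
top [ 379.4 -329.4  994.1] [ 0.2  0.  -1. ] -0.07154256287602907 480.790288169072
amber_bottle 0.91 [327.5, 249.6, 31.9, 27.3] 342.4 263.4
stand 0.75 [188.0, 154.0, 148.3, 96.4] 252.3 186.8
seat 0.32 [277.5, 181.9, 4.1, 10.5] 280.3 186.5
lock_button 0.49 [188.3, 158.6, 15.1, 13.5] 196.0 165.5
boom 0.85 [229.7, 156.7, 103.7, 30.2] 281.2 172.3
boom_grip 0.69 [225.1, 158.5, 107.1, 26.3] 278.1 171.9
index 0.54 [274.0, 181.4, 10.9, 10.9] 280.2 186.4
index_mark 0.57 [279.1, 184.2, 0.4, 8.2] 280.2 186.5
index_mark 0.57 [382.7, 263.8, 25.4, 22.8] 391.7 273.9
buffer_bottle 0.94 [304.9, 89.6, 33.5, 43.5] 321.9 112.5
petri_small 0.89 [288.8, 292.4, 25.3, 21.1] 301.1 303.0
counter 0.75 [380.9, 264.0, 30.2, 21.4] 391.9 273.9
{'clock': 1.3, 'q': array([ 1. ,  0.3,  0. ,  1.5, -0. ,  1.3, -0.1]), 'qd': array([-0., -0., -0.,  0., -0.,  0.,  0.]), 'effort': array([  0. , -65.8,   1.4, -40.6,   0. ,   0. ,   0. ]), 'position': array([ 274.3, -589.2,  250. ]), 'tool_rot': array([ 1. ,  0.2, -0. , -0. ]), 'wrist_force': array([0.3, 0.5, 0.1]), 'ft_torque': array([-0.,  0.,  0.]), 'finger_force': 0.0, 'opening': 0.9957526540864201}
```

View pics/top0.png

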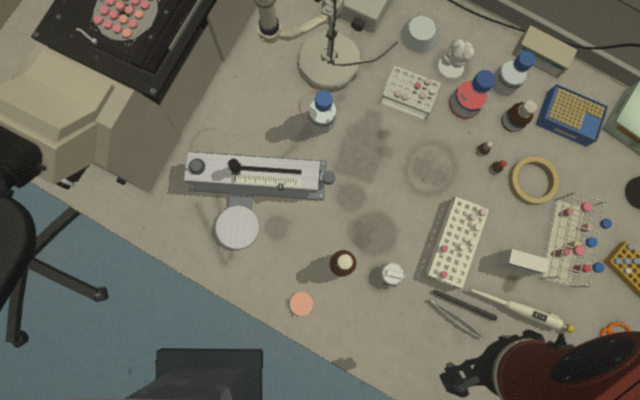

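View pics/side0.png

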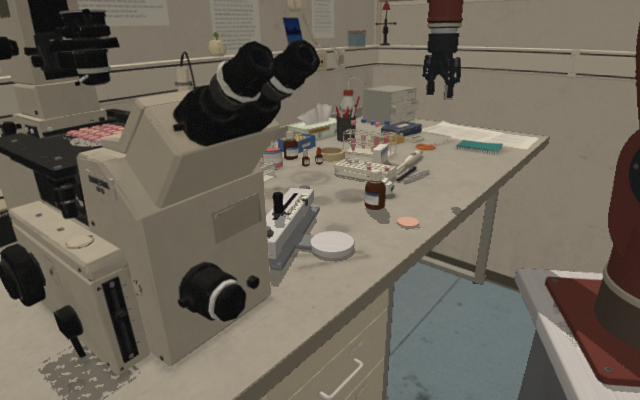

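The top view shows the bottle's cap at about (344,261), the seat at (237,227), the grip at (234,165), the button at (197,166) and the index clip at (280,186). In the side view the bottle is at (375,194), the seat at (332,244) and the grip at (278,203), with the button hidden by the microscope. I'll enlarge both to get sharper pixel positions.

```bash
python3 - <<'E'
import cv2,numpy as np
t=cv2.imread('pics/top0.png');s=cv2.imread('pics/side0.png')
cv2.imwrite('pics/tz.png',cv2.resize(t[145:285,175:365],None,fx=4.2,fy=4.2,interpolation=cv2.INTER_CUBIC))
cv2.imwrite('pics/sz.png',cv2.resize(s[165:275,260:420],None,fx=5,fy=5,interpolation=cv2.INTER_CUBIC))
E
```

```text
(no output)
```

View pics/tz.png

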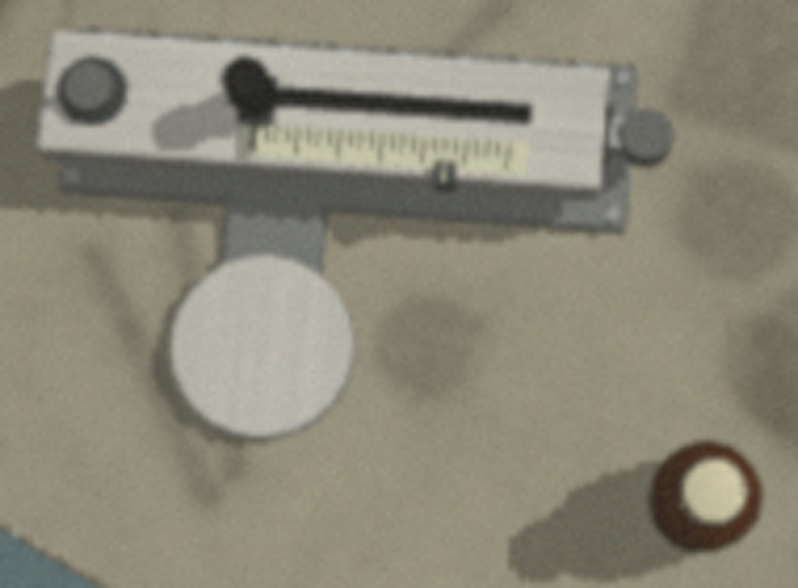

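View pics/sz.png

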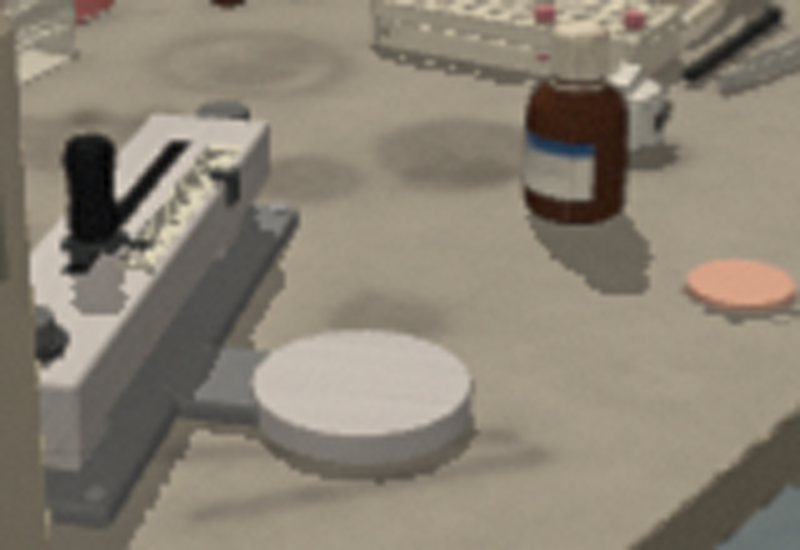

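The top crop shows the cap's top at (715,490), the seat at (262,345), the grip's top at (245,80), the button at (92,88) and the clip at (444,175). In the side crop the cap's top is at (582,30), the seat at (362,384), the grip's top at (90,143) and the clip at (228,180).

```bash
python3 - <<'E'
from h import *
np.set_printoptions(precision=1,suppress=True)
T=cam('top');S=cam('side')
t=lambda x,y:((x+.5)/4.2-.5+175,(y+.5)/4.2-.5+145)
s=lambda x,y:((x+.5)/5-.5+260,(y+.5)/5-.5+165)
pts=dict(cap=((715,490),(582,30),97),seat=((262,345),(362,384),14),griptop=((244,79),(90,143),112),button=((91,86),(45,325),73),index=((444,172),(228,177),65))
for k,(a,b,z) in pts.items():
    p,e=tri(T,t(*a),S,s(*b)); print(k,p,e,'top@z',at_z(T,t(*a),z),'side@z',at_z(S,s(*b),z))
print('bottle body',at_z(T,t(706,496),45))
for n,q in dict(hTL=(55,30),hTR=(610,67),hBL=(40,150),hBR=(603,187)).items(): print(n,at_z(T,t(*q),60))
for n,q in dict(slotR=(530,112),tickL=(252,135)).items(): print(n,at_z(T,t(*q),62))
st=r.get_state();print(st['position'],R.from_quat(st['tool_rot']).as_matrix(),st['clock'])
E
```

```text
cap [ 424.4 -402.2   95.6] 2.605930906209813 top@z [ 425.7 -402.    97. ] side@z [ 423.  -397.7   97. ]
seat [ 500.3 -188.1   12.5] 1.7973171082038009 top@z [ 501.  -188.2   14. ] side@z [ 499.  -185.3   14. ]
griptop [ 609.4 -191.5  111.3] 0.6187615713139404 top@z [ 609.6 -191.5  112. ] side@z [ 608.6 -189.7  112. ]
button [ 612.4 -113.5   70.3] 9.82978367204731 top@z [ 616.7 -113.    73. ] side@z [ 605.2 -106.6   73. ]
index [ 574.9 -279.7   62. ] 4.255183473571844 top@z [ 576.4 -279.5   65. ] side@z [ 571.  -271.8   65. ]
bottle body [ 425.6 -402.    45. ]
hTL [647.9 -91.4  60. ]
hTR [ 628.4 -358.1   60. ]
hBL [588.8 -86.7  60. ]
hBR [ 570.  -354.4   60. ]
slotR [ 606. -320.   62.]
tickL [ 595.2 -188.2   62. ]
[ 274.4 -589.2  250. ] [[ 0.9  0.4  0. ]
 [ 0.4 -0.9  0. ]
 [ 0.  -0.  -1. ]] 1.4
```

```bash
cat >> h.py <<'E'
np.set_printoptions(precision=1,suppress=True)
def to(*P):
    st=r.get_state(); M=R.from_quat(st['tool_rot']).as_matrix()
    print('clk',st['clock'],'pos',st['position'],'F',st['wrist_force'],'op',round(st['opening'],3),'yaw tool y',np.degrees(np.arctan2(M[1,1],M[0,1])))
    for p in P: print('target',p,'shift',M.T@(np.array(p)-st['position']))
E
python3 - <<'E'
from h import *
T=cam('top');S=cam('side')
for z in (0,): print('base',at_z(T,(150,190),z),at_z(S,(163,362),z),at_z(S,(268,297),z))
for p in [(128,95),(160,105),(205,45),(130,165),(105,150)]: print(p,[at_z(T,p,z)[:2] for z in (100,200,300,400)])
for p in [(320,50),(282,130),(262,110),(290,70)]: 
    o,d=ray(S,p); print(p,o,d,[ (o+d*(y-o[1])/d[1]) for y in (50,0,-50,-100)])
to((425.5,-402,160),(425.5,-402,80))
print([r.masks_of('top',t)[0]['bbox'] for t in ('counter',)], at_z(T,(392,274),36), at_z(T,(322,100),126))
E
```

```text
base [581.6   1.5   0. ] [681.2 162.2   0. ] [580.8  -3.8   0. ]
(128, 95) [array([754.7,  24.1]), array([712.7, -15.4]), array([670.7, -55. ]), array([628.8, -94.5])]
(160, 105) [array([732.6, -42. ]), array([693.1, -74.1]), array([ 653.6, -106.3]), array([ 614.1, -138.4])]
(205, 45) [array([ 860.5, -126.5]), array([ 806.7, -149.2]), array([ 752.9, -171.8]), array([ 699.1, -194.5])]
(130, 165) [array([610.8,  10.3]), array([584.9, -27.7]), array([559. , -65.7]), array([ 533.1, -103.7])]
(105, 150) [array([641.3,  62.2]), array([612. ,  18.4]), array([582.7, -25.4]), array([553.4, -69.2])]
(320, 50) [391.5 532.8 411.8] [ 0.2 -1.  -0. ] [array([476. ,  50. , 391.6]), array([484.8,   0. , 389.5]), array([493.5, -50. , 387.4]), array([ 502.3, -100. ,  385.3])]
(282, 130) [391.5 532.8 411.8] [ 0.3 -0.9 -0.2] [array([525.9,  50. , 297.2]), array([539.8,   0. , 285.3]), array([553.7, -50. , 273.4]), array([ 567.6, -100. ,  261.5])]
(262, 110) [391.5 532.8 411.8] [ 0.3 -0.9 -0.2] [array([550.2,  50. , 321.9]), array([566.6,   0. , 312.6]), array([583.1, -50. , 303.3]), array([ 599.5, -100. ,  293.9])]
(290, 70) [391.5 532.8 411.8] [ 0.2 -1.  -0.1] [array([512.4,  50. , 369.5]), array([524.9,   0. , 365.1]), array([537.4, -50. , 360.8]), array([ 549.9, -100. ,  356.4])]
clk 1.5 pos [ 274.4 -589.2  250. ] F [0.1 0.2 0.4] op 1.005 yaw tool y -65.03026224477183
target (425.5, -402, 160) shift [ 216.  -105.9   90. ]
target (425.5, -402, 80) shift [ 216.  -105.9  170. ]
[[379.4, 266.7, 28.7, 18.8]] [ 403.3 -500.1   36. ] [ 730.2 -361.1  126. ]
```

```bash
python3 -m creep '[[[40,-20,15,0],[80,-40,30,0],[120,-60,45,0],[160,-80,60,0],[195,-96,75,0],[216,-106,90,0],[216,-106,90,0],[216,-106,90,0]]]' 0.3 30; python3 - <<'E'
from h import *
T=cam('top');to((425.5,-402,82))
cv2.imwrite('pics/t1.png',cv2.resize(T['img'][190:330,260:450,::-1],None,fx=4.2,fy=4.2))
E
```

```text
clock: 2.35
position: [425.4, -401.8, 159.9]
tool_rot: [0.976, 0.217, -0.0, -0.0]
wrist_force: [-1.0, -0.9, -0.0]
opening: 0.644
finger_force: 0.0
clk 2.4 pos [ 424.9 -402.9  160.4] F [-0.4  0.1  0.4] op 0.655 yaw tool y -65.07745763725457
target (425.5, -402, 82) shift [ 0.9 -0.6 78.4]
```

View pics/t1.png

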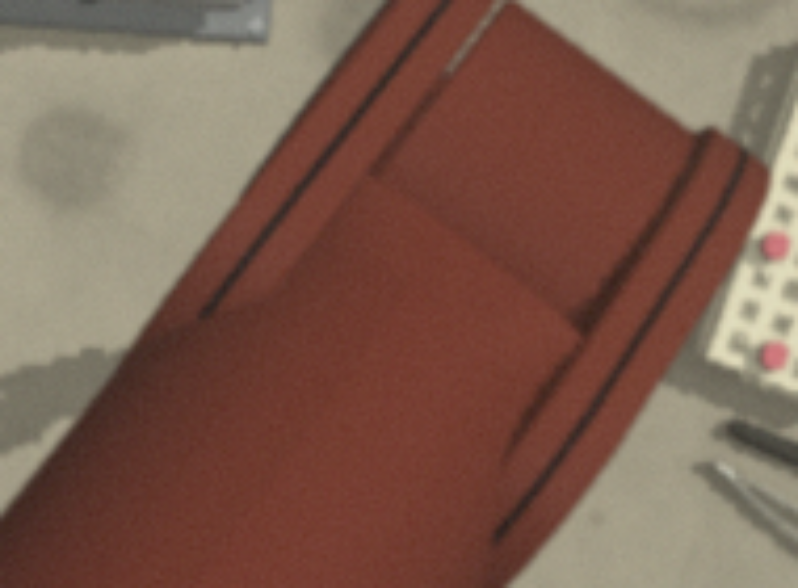

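The picture shows only the arm, so the top view is blocked over the work and I'll check with the side view instead. Next I'll descend on the cap and grip it.

```bash
python3 -m creep '[[[0,0,30,0],[0,0,60,0],[0,0,78,0],[0,0,78,0]]]'; python3 -m creep '[[[0,0,0,0],[0,0,0,0],[0,0,0,0],[0,0,0,0],[0,0,0,0],[0,0,0,0]]]' -1 40; python3 - <<'E'
from h import *
S=cam('side');to((425.5,-402,150),(500.5,-187.5,150))
cv2.imwrite('pics/s2.png',cv2.resize(S['img'][130:250,300:460,::-1],None,fx=5,fy=5))
E
```

```text
clock: 2.8
position: [423.2, -402.5, 80.0]
tool_rot: [0.977, 0.215, -0.001, -0.001]
wrist_force: [-0.5, -0.3, -0.0]
opening: 0.652
finger_force: 0.0
clock: 3.4
position: [425.9, -403.1, 83.8]
tool_rot: [0.976, 0.216, 0.001, 0.001]
wrist_force: [-2.0, -1.5, 7.0]
opening: 0.337
finger_force: 39.8
clk 3.45 pos [ 425.9 -403.1   83.8] F [-1.1 -0.3  7.2] op 0.335 yaw tool y -65.05777311308331
target (425.5, -402, 150) shift [  0.1  -1.  -66.2]
target (500.5, -187.5, 150) shift [ 158.6 -163.9  -66.6]
```

View pics/s2.png

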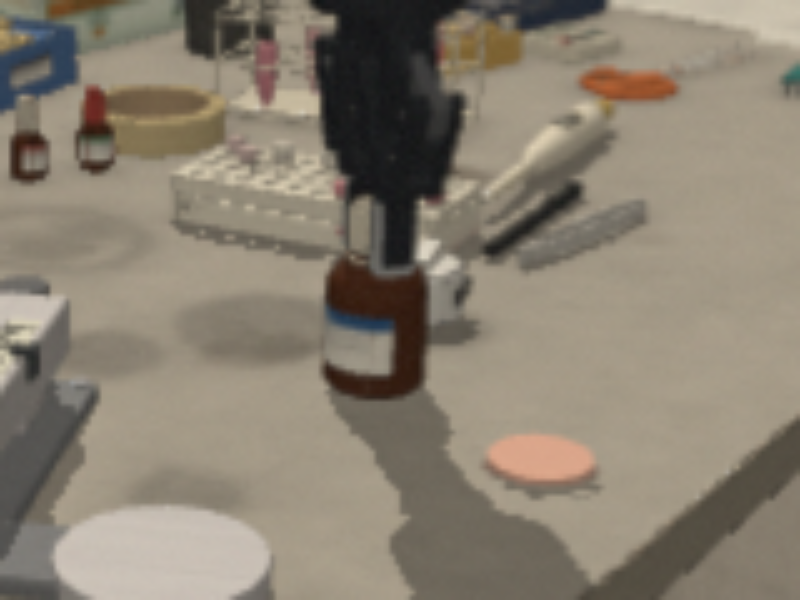

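The side picture shows the fingers closed on the cap with the bottle upright at about (375,320) in the crop. I'll lift it and move over the seat.

```bash
python3 -m creep '[[[0,0,-8,0],[0,0,-20,0],[0,0,-36,0],[0,0,-52,0],[0,0,-62,0],[0,0,-65,0],[0,0,-65,0],[0,0,-65,0]]]'; python3 - <<'E'
from h import *
to((500.5,-187.5,147))
E
```

```text
clock: 4.25
position: [425.1, -401.7, 146.3]
tool_rot: [0.976, 0.216, -0.0, -0.0]
wrist_force: [-0.7, 0.5, -2.2]
opening: 0.336
finger_force: 39.6
clk 4.25 pos [ 425.1 -401.7  146.3] F [-0.7  0.5 -2.2] op 0.336 yaw tool y -65.02979816538205
target (500.5, -187.5, 147) shift [ 158.8 -162.3   -0.6]
```

```bash
python3 -m creep '[[[10,-10,0,0],[30,-31,0,0],[53,-54,0,0],[78,-80,0,0],[103,-106,0,0],[126,-129,0,0],[144,-148,0,0],[155,-159,0,0],[158.6,-162.8,0,0],[158.6,-162.8,0,0]]]'; python3 -m creep '[[[0,0,10,0],[0,0,22,0],[0,0,34,0],[0,0,41,0],[0,0,41,0]]]'; python3 - <<'E'
from h import *
S=cam('side');to((500.5,-187.5,96))
cv2.imwrite('pics/s3.png',cv2.resize(S['img'][130:280,250:450,::-1],None,fx=4,fy=4))
E
```

```text
clock: 5.25
position: [500.5, -186.3, 146.7]
tool_rot: [0.976, 0.217, -0.0, -0.0]
wrist_force: [0.4, -0.5, -1.1]
opening: 0.331
finger_force: 39.7
clock: 5.75
position: [499.4, -187.4, 104.3]
tool_rot: [0.976, 0.216, -0.001, -0.001]
wrist_force: [0.5, 0.1, -2.3]
opening: 0.336
finger_force: 39.7
clk 5.8 pos [ 500.  -187.5  105.2] F [-0.   0.7 -1.3] op 0.335 yaw tool y -65.05153520613032
target (500.5, -187.5, 96) shift [0.4 0.3 9.2]
```

View pics/s3.png

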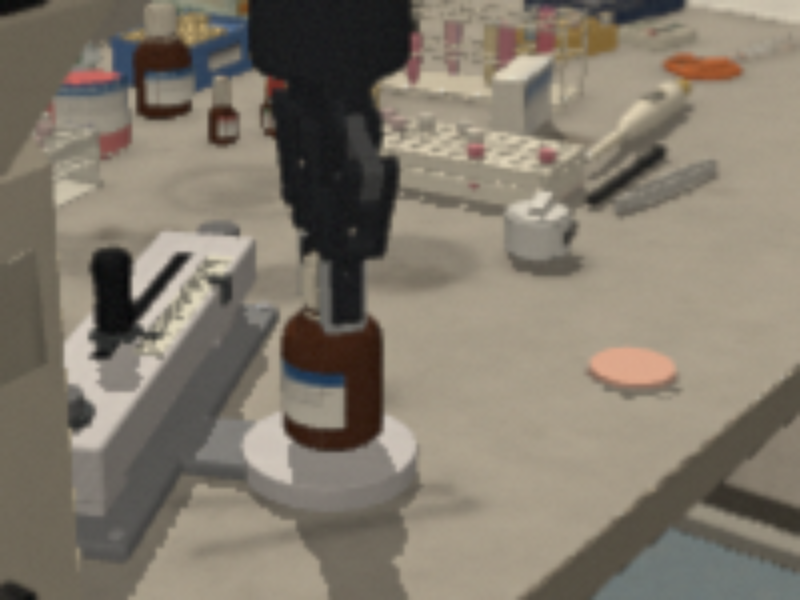

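The bottle hangs upright over the middle of the seat, about 8 mm above it. Next I'll lower it gently until it touches.

```bash
python3 -m creep '[[[0,0,3,0],[0,0,6,0],[0,0,7,0],[0,0,7,0]]]';python3 -m creep '[[[0,0,1,0],[0,0,1,0]]]';python3 -m creep '[[[0,0,1,0],[0,0,1,0]]]'
```

```text
clock: 6.2
position: [500.5, -187.4, 99.0]
tool_rot: [0.976, 0.216, -0.0, -0.0]
wrist_force: [1.3, 1.2, -2.4]
opening: 0.333
finger_force: 39.7
clock: 6.4
position: [500.5, -187.4, 98.0]
tool_rot: [0.976, 0.216, 0.0, -0.0]
wrist_force: [-0.7, -0.1, -1.8]
opening: 0.333
finger_force: 39.7
clock: 6.6
position: [500.8, -187.4, 97.8]
tool_rot: [0.976, 0.216, 0.0, 0.0]
wrist_force: [-2.9, 1.4, 5.7]
opening: 0.335
finger_force: 40.5
```

The force shows contact, so I'll release and rise.

```bash
python3 -m creep '[[[0,0,0,0],[0,0,0,0],[0,0,0,0],[0,0,0,0]]]' 0.15 30;python3 -m creep '[[[0,0,-15,0],[0,0,-40,0],[0,0,-70,0],[0,0,-90,0],[0,0,-90,0]]]'; python3 - <<'E'
from h import *
S=cam('side')
to((615.5,-112.2,187),(500.5,-187.5,187))
for m in r.masks_of('side','amber_bottle'): print(m['confidence'],m['bbox'])
b=np.array([500.5,-187.5,0]); print('expect base/top',proj(S,b+[0,0,14]),proj(S,b+[0,0,111]))
E
```

```text
clock: 7.0
position: [500.5, -187.4, 97.0]
tool_rot: [0.976, 0.216, -0.0, -0.0]
wrist_force: [0.7, 0.5, -0.5]
opening: 0.577
finger_force: 0.0
clock: 7.5
position: [502.1, -187.9, 190.1]
tool_rot: [0.976, 0.216, 0.002, 0.001]
wrist_force: [-0.5, 0.1, -0.6]
opening: 0.576
finger_force: 0.0
clk 7.55 pos [ 501.3 -187.6  188.3] F [ 0.3 -0.6 -0.4] op 0.575 yaw tool y -65.03234982383358
target (615.5, -112.2, 187) shift [135.4 -20.2   1.5]
target (500.5, -187.5, 187) shift [-0.6 -0.5  1.3]
0.8 [316.3, 194.8, 27.8, 49.8]
expect base/top [331.4 240.8] [331.1 196.8]
```

The bottle stands upright on the seat where expected. Next is the button, with the fingers shut.

```bash
python3 -m creep '[[[15,-2,0,0],[45,-6,0,0],[80,-12,0,0],[110,-16,0,0],[130,-19,0,0],[136,-20,0,0],[136,-20,0,0],[136,-20,0,0]]]' -1 30;python3 -m creep '[[[0,0,20,0],[0,0,45,0],[0,0,70,0],[0,0,85,0],[0,0,87,0],[0,0,87,0]]]'; python3 - <<'E'
from h import *
to((615.5,-112.2,86))
S=cam('side');cv2.imwrite('pics/s4.png',cv2.resize(S['img'][130:280,230:430,::-1],None,fx=4,fy=4))
E
```

```text
clock: 8.4
position: [614.6, -112.5, 186.3]
tool_rot: [0.976, 0.216, -0.001, -0.0]
wrist_force: [0.0, -0.6, 0.2]
opening: -0.002
finger_force: 0.0
clock: 9.0
position: [615.2, -112.3, 100.4]
tool_rot: [0.976, 0.216, -0.0, 0.0]
wrist_force: [0.5, -0.5, 0.2]
opening: -0.0
finger_force: 0.0
clk 9.0 pos [ 615.2 -112.3  100.4] F [ 0.5 -0.5  0.2] op -0.0 yaw tool y -65.06710631248835
target (615.5, -112.2, 86) shift [ 0.3 -0.  14.4]
```

View pics/s4.png

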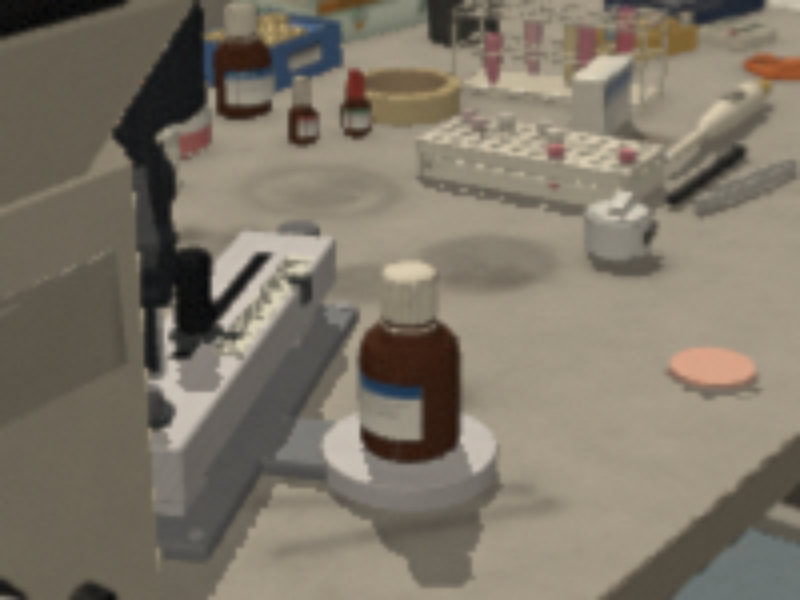

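The bottle stands upright in the middle of the seat (crop (410,370)), and the fingers are above the button (crop (155,400)). Now I'll press it.

```bash
python3 -m creep '[[[0,0,5,0],[0,0,8,0],[0,0,10,0],[0,0,10,0]]]';python3 -m creep '[[[0,0,2,0],[0,0,4,0],[0,0,4,0]]]'
```

```text
clock: 9.45
position: [615.5, -111.9, 90.1]
tool_rot: [0.976, 0.216, 0.0, 0.0]
wrist_force: [0.2, -0.6, 0.2]
opening: 0.004
finger_force: 0.2
clock: 9.75
position: [615.4, -111.9, 85.9]
tool_rot: [0.976, 0.216, 0.0, 0.0]
wrist_force: [-0.1, 0.4, 0.7]
opening: -0.004
finger_force: 0.4
```

```bash
python3 -m creep '[[[0,0,1,0],[0,0,2,0],[0,0,2,0]]]';python3 -m creep '[[[0,0,1,0],[0,0,2,0],[0,0,2,0]]]'
```

```text
clock: 10.05
position: [615.5, -111.9, 85.7]
tool_rot: [0.976, 0.216, 0.0, 0.0]
wrist_force: [-7.4, 1.1, 16.8]
opening: -0.0
finger_force: 8.4
clock: 10.35
position: [615.6, -111.9, 85.6]
tool_rot: [0.976, 0.216, 0.0, 0.001]
wrist_force: [-13.6, 1.4, 32.7]
opening: -0.001
finger_force: 16.1
```

There is a hard stop at z = 85.6, as expected for fully down. I'll rise and go to the grip.

```bash
python3 -m creep '[[[0,0,-20,0],[0,0,-60,0],[0,0,-90,0],[-15,27,-90,0],[-33,58,-90,0],[-38.8,69.2,-90,0],[-38.8,69.2,-90,0],[-38.8,69.2,-90,0],[-38.8,69.2,-90,0]]]' 0.4 60; python3 - <<'E'
from h import *
to((609.5,-191.3,94))
S=cam('side')
for n in ('lock_button','boom_grip'):
  for m in r.masks_of('side',n)[:2]: print(n,m['confidence'],m['bbox'])
E
```

```text
clock: 11.25
position: [609.7, -188.9, 171.8]
tool_rot: [0.976, 0.217, -0.0, -0.001]
wrist_force: [0.2, 0.2, -0.3]
opening: 0.701
finger_force: 0.0
clk 11.25 pos [ 609.7 -188.9  171.8] F [ 0.2  0.2 -0.3] op 0.701 yaw tool y -64.9029668018373
target (609.5, -191.3, 94) shift [-1.2  2.2 77.8]
boom_grip 0.76 [271.3, 188.1, 38.9, 28.5]
```

```bash
python3 -m creep '[[[0,0,25,0],[0,0,50,0],[0,0,70,0],[0,0,78,0],[0,0,78,0],[0,0,78,0]]]'; python3 -m creep '[[[0,0,0,0],[0,0,0,0],[0,0,0,0],[0,0,0,0],[0,0,0,0],[0,0,0,0]]]' -1 60; python3 - <<'E'
from h import *
to((609.5,-191.3,94))
S=cam('side');cv2.imwrite('pics/s5.png',cv2.resize(S['img'][150:270,255:355,::-1],None,fx=5,fy=5,interpolation=cv2.INTER_CUBIC))
E
```

```text
clock: 12.0
position: [610.0, -190.9, 95.0]
tool_rot: [0.976, 0.216, 0.001, 0.0]
wrist_force: [-0.7, -0.2, -0.3]
opening: 0.7
finger_force: 0.0
clock: 12.6
position: [610.4, -192.3, 95.3]
tool_rot: [0.976, 0.216, 0.001, 0.001]
wrist_force: [3.0, -4.1, 4.0]
opening: 0.227
finger_force: 58.5
clk 12.6 pos [ 610.4 -192.3   95.3] F [ 3.  -4.1  4. ] op 0.227 yaw tool y -65.08086705313991
target (609.5, -191.3, 94) shift [-0.4 -1.3  1.3]
```

View pics/s5.png

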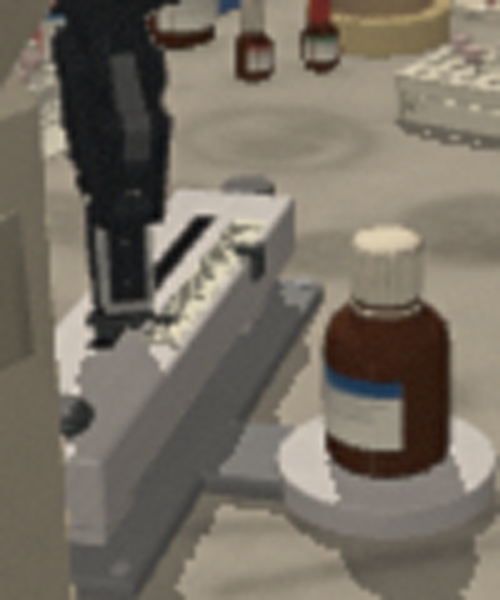

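The side picture shows the fingers round the post with the pointer still at home near (95,340) in the crop, the clip near (250,258) and the bottle upright. I'll draw the boom out most of the way, then use the picture of it at home to work out the clip's offset in stand coordinates.

```bash
python3 -m creep '[[[-3,5,0,0],[-8,14,0,0],[-14,25,0,0],[-20,36,0,0],[-26,47,0,0],[-32,57,0,0],[-37,66,0,0],[-39,70,0,0],[-39,70,0,0],[-39,70,0,0]]]'; python3 - <<'E'
from h import *
to()
S=cam('side');cv2.imwrite('pics/side80.png',S['img'][:,:,::-1]); T=cam('top')
I=cv2.imread('pics/top0.png')
def rect(c,I,z,k=4,a0=-110,a1=20,l0=-45,l1=20):
    # rows lateral (stand x, from l0 up), cols along stand -y ; origin = grip axis home
    g=np.array([609.9,-191.5]);ex=np.array([.9974,-.0725]);ey=np.array([.0725,.9974])
    A=np.arange(-a1,-a0,1/k);L=np.arange(l1,l0,-1/k)
    P=np.array([[g+l*ex-a*ey for a in A] for l in L]); P=np.dstack([P,np.full(P.shape[:2],z)])
    m=np.array([proj(c,p) for p in P.reshape(-1,3)]).reshape(len(L),len(A),2).astype(np.float32)
    return cv2.remap(I,m,None,cv2.INTER_CUBIC)
q=rect(T,I,65); s=rect(S,cv2.imread('pics/side0.png'),65); s8=rect(S,cv2.imread('pics/side80.png'),65)
cv2.imwrite('pics/comp.png',np.vstack([cv2.resize(x,(780,195)) for x in (q,s,s8)]))
print(q.shape)
g=cv2.cvtColor(rect(T,I,65,k=1),cv2.COLOR_BGR2GRAY)
for l in (-20,-22,-24,-26,-28,-30): print(l,'clip 75..105',g[20-l,95:125],'ptr -12..15',g[20-l,8:36])
E
```

```text
clock: 13.65
position: [604.6, -269.7, 95.2]
tool_rot: [0.976, 0.217, 0.001, -0.0]
wrist_force: [0.6, 4.1, 8.9]
opening: 0.227
finger_force: 59.0
clk 13.65 pos [ 604.6 -269.7   95.2] F [0.6 4.1 8.9] op 0.227 yaw tool y -64.97719209593336
(260, 520, 3)
-20 clip 75..105 [185 184 180 163 151 160 178 187 188 186 181 176 173 169 170 173 176 175
 173 174 177 180 177 163 154 164 179 187 189 187] ptr -12..15 [180 178 168 155 144 142 137 134 123 112 106 109 132 160 184 190 193 190
 190 193 192 190 191 192 193 193 193 194]
-22 clip 75..105 [193 191 188 172 159 164 181 189 186 176 161 144 133 131 137 140 139 135
 131 137 149 165 175 172 166 172 182 190 194 193] ptr -12..15 [183 181 171 159 146 141 135 133 129 124 122 124 139 160 180 188 193 193
 192 192 193 193 193 193 193 194 195 197]
-24 clip 75..105 [192 192 192 186 179 178 183 184 181 163 141 116 103 104 117 120 113 103
  95 107 130 155 172 183 181 185 188 192 193 193] ptr -12..15 [183 183 176 163 148 142 138 136 137 138 144 151 162 174 183 186 187 187
 188 191 192 191 189 186 185 187 191 192]
-26 clip 75..105 [183 186 187 186 183 175 165 154 148 132 112  98  95 104 120 124 114  99
  88  95 117 147 169 186 185 185 181 181 183 186] ptr -12..15 [181 180 174 162 150 142 138 139 144 150 158 166 171 174 174 176 177 179
 181 183 184 183 181 178 176 178 181 182]
-28 clip 75..105 [157 162 164 164 163 153 140 127 122 110  93  84  89 106 128 133 119  99
  84  86 107 132 150 163 163 161 158 157 160 162] ptr -12..15 [159 159 156 150 144 140 141 140 139 142 146 150 153 154 153 154 155 156
 156 156 156 155 154 155 157 158 158 157]
-30 clip 75..105 [119 117 117 118 119 116 111 105 102  96  87  84  85  96 118 127 116  95
  80  77  85  99 110 119 121 122 121 119 120 121] ptr -12..15 [116 116 114 113 113 113 112 110 108 108 111 112 112 112 111 113 113 115
 116 117 117 116 115 117 119 120 116 115]
```

View pics/comp.png

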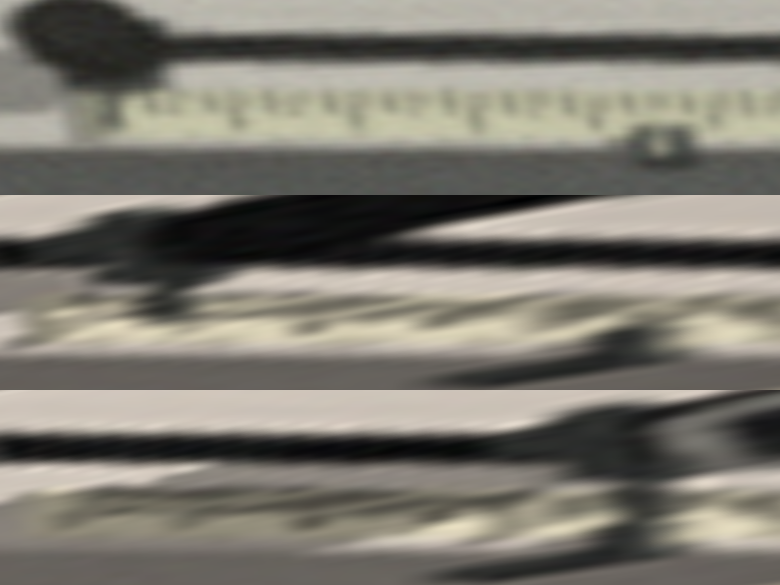

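In the top strip (6 px/mm, starting at -20 mm) the clip's line is at column 662, or 90.3 mm. The scale's long ticks are at 237 to 717, every 20 mm, with zero near 117. In the side strips the pointer moved from about column 163 to 640, which is about 79.5 mm. I'll check the clip's place in the side view using nearby reference corners.

```bash
python3 - <<'E'
from h import *
S=cam('side');T=cam('top')
g=np.array([609.9,-191.5]);ex=np.array([.9974,-.0725]);ey=np.array([.0725,.9974])
W=lambda l,a,z:np.r_[g+l*ex-a*ey,z]
sz=lambda p:(p-[260,165]+.5)*5-.5
print('corner far near-x, seen (270,125):',sz(proj(S,[570,-354.4,60])),' far +x seen (152,115):',sz(proj(S,[628.4,-358.1,60])))
print('slot end seen (187,143)',sz(proj(S,[606,-320,60])))
for l in (-22,-31):
  for a in (85,90,95): print('clip',l,a,sz(proj(S,W(l,a,65))),sz(proj(S,W(l,a,55))))
print('ptr home',sz(proj(S,W(-25,0,68))),'grip foot',sz(proj(S,W(0,0,66))))
for f in ('side0','side80'):
  I=cv2.imread(f'pics/{f}.png',0); print(f,'cols 294..314 rows 192..212');print(I[192:213,294:315])
I=cv2.imread('pics/side0.png',0);print('home cols 268..296 rows 206..226');print(I[206:227,268:296])
E
```

```text
corner far near-x, seen (270,125): [265.8 120.2]  far +x seen (152,115): [149.1 111.9]
slot end seen (187,143) [176.2 143.2]
clip -22 85 [205.6 173.2] [206.3 194. ]
clip -22 90 [208.8 169. ] [209.5 189.6]
clip -22 95 [211.9 164.8] [212.7 185.3]
clip -31 85 [225.1 174.9] [225.8 195.6]
clip -31 90 [228.2 170.6] [228.9 191.2]
clip -31 95 [231.3 166.3] [231.9 186.9]
ptr home [152.5 246.6] grip foot [ 94.5 245.7]
side0 cols 294..314 rows 192..212
[[187 186 188 186 188 190 187 187 189 189 189 188 188 190 190 190 185 149
  105  99 147]
 [ 84  72  74 101 159 189 189 187 194 195 196 193 191 191 192 189 159 115
   94  99 148]
 [ 24  18  39 119 185 191 184 164 196 200 199 200 200 202 196 170 132  97
   93 100 147]
 [ 20  35  97 183 193 186 155 116 123 128 135 162 164 179 180 142 105  94
   94 100 148]
 [ 28  92 184 193 188 156 150 117 121 159 195 200 183 185 155 109  97  93
   94 101 141]
 [ 67 151 193 194 188 126 123 153 196 200 206 206 192 164 126  98  96  95
   95  99 129]
 [152 192 193 187 162 153 145 125 153 137 156 161 123 105  99  95  97  96
   95  95 119]
 [190 195 188 157 124 150 131 1
[... 4911 characters left out ...]
193 193 192 193 194 194 183 136 127 126 127 126 127 126 125 124 137 188
  194 193 191 175 140 104  95  94  95  96]
 [193 193 190 190 192 190 146 126 126 128 128 127 128 126 125 131 181 195
  194 191 185 150 112  96  96  96  96  95]
 [194 191 190 191 193 194 186 132 125 127 126 125 126 126 125 124 139 188
  193 188 161 123  97  95  96  97  96  96]
 [194 191 189 191 194 195 187 132 125 126 129 126 124 126 124 124 124 145
  189 169 133 102  95  97  95  95  96  97]
 [190 187 191 193 194 189 143 123 126 126 126 126 125 125 124 125 131 183
  181 146 106  94  96  97  95  97  97  95]
 [130 149 187 193 194 192 183 139 124 123 122 124 123 124 124 122 137 180
  154 113  96  96  96  96  96  94  95  94]]
```

```bash
python3 - <<'E'
from h import *
S=cam('side')
g=np.array([609.9,-191.5]);ex=np.array([.9974,-.0725]);ey=np.array([.0725,.9974])
W=lambda l,a,z:np.r_[g+l*ex-a*ey,z]
for a in (0,60,70,75,80,85,90,95,100,105,110): print(a,'ptr68',proj(S,W(-23,a,68)),'mark65',proj(S,W(-26,a,65)),'tick60 l-14,-21',proj(S,W(-14,a,60)),proj(S,W(-21,a,60)))
A=cv2.imread('pics/side0.png',0);B=cv2.imread('pics/side80.png',0)
d=A.astype(int)-B
print('home diff rows 209..218 cols 282..294');print(d[209:219,282:295])
print('rows 184..200 cols 296..312');print(A[184:201,296:313])
E
```

```text
0 ptr68 [289.2 213.8] mark65 [290.6 215.3] tick60 l-14,-21 [285.2 217. ] [288.4 217.3]
60 ptr68 [297.8 202.4] mark65 [299.2 203.8] tick60 l-14,-21 [294.  205.5] [297.1 205.7]
70 ptr68 [299.1 200.6] mark65 [300.5 202. ] tick60 l-14,-21 [295.3 203.7] [298.4 203.9]
75 ptr68 [299.8 199.8] mark65 [301.2 201.1] tick60 l-14,-21 [296.  202.8] [299.1 203. ]
80 ptr68 [300.4 198.9] mark65 [301.8 200.3] tick60 l-14,-21 [296.7 201.9] [299.7 202.2]
85 ptr68 [301.1 198. ] mark65 [302.4 199.4] tick60 l-14,-21 [297.3 201. ] [300.4 201.3]
90 ptr68 [301.7 197.2] mark65 [303.1 198.5] tick60 l-14,-21 [298.  200.2] [301.  200.4]
95 ptr68 [302.4 196.4] mark65 [303.7 197.7] tick60 l-14,-21 [298.6 199.3] [301.6 199.6]
100 ptr68 [303.  195.5] mark65 [304.3 196.9] tick60 l-14,-21 [299.3 198.5] [302.3 198.7]
105 ptr68 [303.6 194.7] mark65 [304.9 196. ] tick60 l-14,-21 [299.9 197.7] [302.9 197.9]
110 ptr68 [304.2 193.9] mark65 [305.5 195.2] tick60 l-14,-21 [300.6 196.8] [303.5 197.1]
home diff rows 209..218 cols 282..294
[[  -9   -1   19   41   61   62   58   42   46   35   37   48   40]
 [ -12    2   32   61   
[... 1124 characters left out ...]
191 191 190 186 185 189 188 188 188 189 189 189 190 177 137]
 [188 186 188 190 187 187 189 189 189 188 188 190 190 190 185 149 105]
 [ 74 101 159 189 189 187 194 195 196 193 191 191 192 189 159 115  94]
 [ 39 119 185 191 184 164 196 200 199 200 200 202 196 170 132  97  93]
 [ 97 183 193 186 155 116 123 128 135 162 164 179 180 142 105  94  94]
 [184 193 188 156 150 117 121 159 195 200 183 185 155 109  97  93  94]
 [193 194 188 126 123 153 196 200 206 206 192 164 126  98  96  95  95]
 [193 187 162 153 145 125 153 137 156 161 123 105  99  95  97  96  95]
 [188 157 124 150 131 115  77  67  79  84  71  62  96  98  98  96  93]
 [157 117 107 128 189 162  75  49  48  45  41  54  96  98  98  96  96]]
```

The top view gives the clip at about 91 mm of boom travel, since it sits 10.85 mm past the 80 tick and the pointer reads zero at home. By the measured TCP the boom is now at about 77.6 mm, because the spring gives slightly. That leaves about 13.4 mm to draw.

```bash
python3 -m creep '[[[-1.5,2.7,0,0],[-3.5,6.3,0,0],[-5.2,9.4,0,0],[-6.3,11.3,0,0],[-6.5,11.7,0,0],[-6.5,11.7,0,0],[-6.5,11.7,0,0],[-6.5,11.7,0,0]]]'; python3 - <<'E'
from h import *
for i in range(4):
    S=cam('side'); st=r.get_state(); d=st['position'][:2]-[610.4,-192.3]; print(st['position'],st['wrist_force'],'boom',-d@[.0725,.9974],d@[.9974,-.0725])
I=S['img'][:,:,::-1]; cv2.imwrite('pics/side91.png',I); G=cv2.cvtColor(I,cv2.COLOR_BGR2GRAY)
print(G[192:204,296:312])
T=cam('top'); cv2.imwrite('pics/top91.png',T['img'][:,:,::-1])
t0=cv2.imread('pics/top0.png').astype(int); print('top region change round the clip', np.abs(t0-T['img'][:,:,::-1]).max(2)[178:192,268:292])
E
```

```text
clock: 14.7
position: [603.6, -282.7, 95.3]
tool_rot: [0.976, 0.217, 0.001, -0.0]
wrist_force: [-0.5, 4.0, 8.2]
opening: 0.228
finger_force: 59.1
[ 603.6 -282.7   95.3] [-0.6  3.1  8.5] boom 90.6711373066073 -0.26577001714360726
[ 603.6 -282.7   95.3] [-0.3  3.   8.3] boom 90.67276017601036 -0.2366754397368993
[ 603.6 -282.7   95.2] [-0.2  4.1  8.9] boom 90.64043062631984 -0.25605595604251974
[ 603.6 -282.7   95.2] [-0.3  4.5  8.7] boom 90.66251524172941 -0.22736439101344175
[[ 27  41 111 174 195 194 193 194 193 193 194 194 195 196 190 153]
 [ 67  68 113 174 193 193 200 200 201 196 195 196 197 194 164 119]
 [ 99 100 126 193 192 170 204 206 206 206 204 208 201 174 134 101]
 [ 79  67  99 186 158 122 126 131 142 167 170 186 185 146 106  98]
 [ 47  44  59  91 100  90  64 111 198 205 188 190 159 115 100  98]
 [ 54  91  89  90  91  62  77 162 210 211 197 170 129 103  98  98]
 [ 99 183 157 160 152 119 140 132 163 167 125 109 103 100  99  99]
 [126 131 109 155 135 121  76  64  82  86  73  64  98  99 100 100]
 [108  88 104 130 194 161  70  50  52  43  45  57  98 101 100 101]
 [106  80  81  93
[... 932 characters left out ...]
14 115 122 113 114  59  11  17  13   5   8  19  11  13  22  35  36
   33  35  34  34  37  33]
 [ 78  76  82  89  87  81  36  15  23  22  14  16  28  25  23  21  30  34
   35  34  33  36  35  36]
 [ 40  42  35  47  58  34  11  13  18  17  12  19  21  12  15  20  28  27
   27  29  29  23  28  30]
 [ 39  37  31  37  37  19   7  16  16  15  12  15  16  16  14  17  18  18
   21  18  21  19  20  26]
 [ 39  33  36  42  31  13  12  11  11  15  13   4   8   3   8  10  15  20
   12  16  15  10  19  15]
 [ 40  37  35  45  19  15  20  11  11  19   9   7   6  11  12  14  15  14
   20  18  17  18  17  14]
 [ 38  39  39  32  11  10  19  12  10  19  13  19  19  15  17  15  14  17
   20  18  16  13  15  16]]
```

The clip's area is clear of the arm in the top view, so I can measure the pointer against the clip's line directly.

```bash
python3 - <<'E'
from h import *
T=cam('top')
np.set_printoptions(linewidth=200)
a=cv2.imread('pics/top0.png',0).astype(int);b=cv2.imread('pics/top91.png',0).astype(int)
print('cols 272..292, rows 178..192 now');print(b[178:193,272:293]);print('home');print(a[178:193,272:293])
print('home pointer area cols 226..246 rows 172..184');print(a[172:185,226:247]);print('same now');print(b[172:185,226:247])
g=np.array([609.9,-191.5]);ex=np.array([.9974,-.0725]);ey=np.array([.0725,.9974])
W=lambda l,q,z:np.r_[g+l*ex-q*ey,z]
for l in (-15,-20,-25): print(l,'px of ptr at 0, 90, 91.5',[proj(T,W(l,q,68)) for q in (0,90,91.5)],'mark90',proj(T,W(l,90,65)))
E
```

```text
cols 272..292, rows 178..192 now
[[ 68  70  62  60  68  92 106 137 111 104 128 143 180 198 196 210 195 212 208 193 211]
 [ 65  65  63  66  88 122 129 161 127 125 159 166 205 197 192 204 179 210 194 192 207]
 [ 65  63  64  73 111 141 149 189 144 145 191 180 204 189 190 203 179 207 191 189 204]
 [ 67  64  62  83 133 155 166 197 150 159 206 195 207 190 199 209 187 208 191 202 212]
 [ 66  63  62 101 150 162 163 180 134 150 199 209 212 179 208 219 208 215 210 216 219]
 [ 62  64  81 132 155 158 136 120 104 128 157 187 209 187 216 224 221 222 220 222 222]
 [ 63  66 110 165 169 153 116  89 106 105 113 164 209 206 218 224 222 223 223 222 223]
 [ 64  71 126 181 165 145 102 102 141 118 103 153 212 221 220 223 223 222 223 223 222]
 [ 62  71 116 157 143 131  97 113 161 130 104 145 197 206 200 207 212 212 205 212 213]
 [ 60  75  95 115 116 110  93 109 148 113  91 123 158 163 165 170 174 170 172 178 184]
 [ 62  74  95 102 102  98  88  91 109  88  79  93 111 113 118 119 123 120 127 132 135]
 [ 67  90  99 101  96  94  83  63  67  62  65  79  95 103 100  98  99 100 103 103 106]
 [ 77  96 103 101 101 1
[... 3255 characters left out ...]
83 84 84]
 [84 82 83 81 81 81 82 85 80 80 85 85 82 82 84 79 84 80 82 82 80]
 [79 84 81 82 81 80 82 84 81 81 79 81 82 80 83 83 80 85 80 82 80]
 [77 83 84 83 80 86 82 84 83 81 83 84 82 86 80 82 78 78 82 78 80]
 [84 82 80 81 82 82 82 82 82 82 83 82 81 84 84 80 82 84 84 83 81]
 [84 85 81 82 83 86 85 84 85 82 83 82 80 80 82 84 80 81 80 82 82]]
-15 px of ptr at 0, 90, 91.5 [array([235.3, 176.2]), array([280.6, 179.3]), array([281.4, 179.4])] mark90 [280.7 179.6]
-20 px of ptr at 0, 90, 91.5 [array([235.1, 178.7]), array([280.4, 181.8]), array([281.2, 181.8])] mark90 [280.5 182.1]
-25 px of ptr at 0, 90, 91.5 [array([234.8, 181.2]), array([280.2, 184.2]), array([281. , 184.3])] mark90 [280.3 184.6]
```

In the top view the pointer is at column 280.1 and the clip's line at 280.2 once carried to the same row and height, so they agree to about 0.2 mm. The clip hasn't moved and the hold is steady, so I'm handing the job in.

```bash
python3 -c "
from workcell import r
print(r.finish_job())"
```

```text
the job is handed in; nothing more can be done
None
```

The job is handed in: the bottle stands upright on the seat, the lock button was pressed to its stop, and the boom is still gripped and held at about 90.7 mm, within about 0.2 mm of the clip's line in the top view.

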